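# Turn the dish tray round and slide it home in the incubator rails

### The arm

A 7-joint arm with a two-finger parallel gripper is mounted at the origin on the work surface. World frame = base frame: x ahead of the robot, y to its left, z up, the work surface at z = 0. Lengths are in m, angles in rad, forces in N, time in s.
With the tool pointing down it reaches from about 0.425 to 0.925 m from the base axis. Payload 6.8 kg.
Tool frame: the origin (TCP) lies on the centre line of the jaws, within the pads' length; the fingertips stand 8 mm ahead of it and the grasp point (between the pads) lies 11 mm behind it (r.finger_overhang is the distance from the TCP to the fingertips, in m); x points along the fingers, z is the direction in which the jaws open and shut, and the axes are right-handed (so a half turn about x gives the same grasp; the last joint's range is limited). The gripper opens to 85 mm and grips with 20 to 120 N. Pads are 22 mm wide; open, the fingers measure 114 mm over their backs; the gripper's body (76 mm by 85 mm) begins 54 mm behind the grasp point. The pads swing forward as they close: fully open they stand 13 mm farther back than shut.
Start: joints at [-1.305, 0.477, 0.022, 1.555, -0.011, 1.109, -0.083], TCP at [0.246, 0.628, 0.239] pointing down, gripper open.
Joint ranges: [-2.96, 2.96], [-0.34, 2.1], [-1.41, 1.46], [0.24, 2.44], [-1.37, 4.51], [0.17, 1.92], [-2.96, 2.96]. Speed limits (rad/s): [2.39, 2.39, 3.14, 3.14, 3.14, 3.14, 3.14].

### API

Orientations are given as a rotation vector (axis times angle).
In Python, from bench import r gives the robot as it stands. The module is installed in compiled form; this text tells all that it offers.
- The arm moves only by the tool play_rows, never from a script. Its argument "plan" is a list of rows, each a list of 5 numbers: the opening, from -1 (shut) to 1 (fully open), then the shift along the world's x, y, z in m, then the turn about the world's z in rad. A call has 1 to 10 rows; each row is the pose to reach, as a shift and turn from the pose commanded when the call began; what a row does not reach only later rows make up. A row lasts 1/10 s, in which the tool goes at most 50 mm and 8.59 degrees, less where a joint would pass 70% of its speed; a pose out of reach is approached as far as the arm can. A call with a gripper value outside its range is refused whole. The fingers move at their own pace and stop on an object; "force" is the grip in N (left out, the last holds). Time passes only in rows, so rows that repeat a pose let the fingers close. It gives the time, the measured TCP pose, the force and the opening at its end, in the units of the state.
- r.get_obs(): the state, without advancing time (a new reading comes with each control period).
- r.grab_frame(name): name is "scene" or "top" or "wrist"; returns a dict with "pixels" (480x640x3 uint8, blue, green, red), "z_map" (480x640 float32, m along the optical axis (not along the pixel's ray), 0 where there is no reading), "vfov" (degrees; the focal length in pixels is half the picture's height over the tangent of half this angle, whatever the lens; pixels are square), "cx", "cy" (the principal point, pixels), "D" ([k1, k2, p1, p2, k3] as OpenCV has them; the pictures are not rectified), "R" (3x3) and "t" (3): a world point X has camera coordinates R X + t; the wrist camera has in their place "tool_from_camera" (4x4, takes a point from camera to tool coordinates, whose origin is the TCP and whose axes are the tool frame's). Camera axes: x right, y down, z forward; pixel columns grow to the right and rows downward; lengths in m; the calibration is good to about 2 mm. A picture is of the moment at which its call begins: read the wrist's pose just before it.
- r.hand_in(): hands the job in, once; it reports no verdict.
Trained networks look in a picture, given as the dict that the camera call returned (one of the last four; its "shot" number tells which), for a name from the list of things; names that differ only in an ending like _2 or _b are one class to them, and where a whole thing is asked for, a point or a joint stands for the part that bears it (a point fixed in the world has none). Each returns a list of dicts, best first, with "conf" (0 to 1); they miss things now and then, are a little off and sometimes report something else, mostly with a low value. They report only what shows in the picture. A call takes as long as a camera call.
- r.outline_of(picture, label): "mask" (480x640 bool, what is visible of it) and "bbox" ([left, top, right, bottom] as shares, 0 to 1, of the picture: columns of its width, rows of its height, round what is visible of it).
- r.pinpoint(picture, label): "position" ([column, row] as shares, 0 to 1, of the picture: columns of its width, rows of its height: a listed point, or the origin of a listed thing).
The state is a dict: "clock": time; "joints": joint angles; "qvel": joint speeds; "tau": joint torques, N m; "tcp_pos": TCP position; "orientation": TCP orientation; "contact_force": force on the tool from outside, world axes, zero at the start; "moment": the same for the moment, N m; "grip_width": finger opening in m.
Only numpy, scipy, OpenCV 4.12 (cv2) and the standard library are available. Lean on these libraries where they do the work, as an engineer would, in place of code of your own. Each camera call takes 0.05 s, during which the arm holds its last target.

### The job

Put the green dish tray away in the benchtop incubator: turn it end for end so that its open, white-marked end leads, enter it between the guide rails and slide it under the clear hood until it has pushed the orange follower fully back. Seat it there with a firm but careful press of about 18 N, held for a moment against the stop; coming up to it too fast or pressing beyond 45 N is ramming. Keep the tray upright, leave the other things on the bench where they are, and let go at the end.

Things in the scene. Friction and masses are not known exactly. Their poses are not given: they have to be found in the camera images.
- tray: green dish tray, 160 mm long (x), 84 mm wide (y), plate 12 mm high, about 0.3 kg. Origin: middle of the underside, z up; +x points to the nose (open end). Two pink dishes (51 mm across, tops at z = 29 mm) are fixed to it, centred 45 mm ahead of and 44 mm behind the origin
- tray_grip (a point): on the tray's black grip rib, 45 mm straight above the tray's origin. The rib is 34 mm long along the tray's x, 14 mm thick along its y, from z = 12 to 56 mm
- tray_nose (a point): middle of the nose end face, 80 mm ahead of the tray's origin, 6 mm up. The nose has white corner marks and a 22 mm wide notch, where a groove in the underside (22 mm wide, 8 mm high) opens
- tray_tail (a point): middle of the outer tail face, 80 mm behind the tray's origin, 25 mm up. The tail is closed (no groove) and carries an upright orange panel (10 mm thick, 66 mm wide, from 12 to 38 mm above the underside) that can be pushed
- dock: the incubator's loading dock, fixed to the bench. Origin: on the bench surface, middle of the mouth of the guide rails; x points straight in along the rails, the way the tray travels; z up. The tray slides on the bench itself. Behind the rails a blue instrument box (x = 215 to 335 mm, 160 mm wide, 124 mm tall, with knobs up to 134 mm)
- dock_rails (a point): between the aluminium guide rails, 100 mm inside the mouth, 19 mm up. Rails: x = 0 to 190 mm of the dock, inner faces 87 mm apart, 19 mm tall; lips overhang inwards (77 mm between them, undersides 15 mm up), so the tray enters only at the mouth. Before the mouth they flare out over 33 mm to about 116 mm apart
- dock_key (a point): front end of the yellow key on the floor between the rails, 50 mm inside the mouth, at its top. The key (14 mm wide, 6 mm high) runs inwards along the middle: it passes into the groove of the tray's nose, and blocks the closed tail
- dock_hood (a point): top front edge of the clear hood, 70 mm inside the mouth, 68 mm up. The hood covers x = 70 to 190 mm of the dock, 111 mm wide, roof underside 62 mm up. A gripper does not fit under it: let go of the rib before it, then push the tray home by its tail
- dock_home (a point): where the tray's origin lies when the tray is fully home: 110 mm inside the mouth, on the bench. The nose is then at 190 mm, and the tail at 30 mm, 40 mm clear of the hood
- follower (a joint): orange block across the rails under the hood (70 mm wide, 2 to 24 mm up) that the tray's nose pushes along. In m: 0 = forward, its face at x = 165 mm of the dock; 0.025 = fully back at its stop, face at 190 mm. Starts at 0 to 0.010. It resists with about 4 N of friction and stays where it is left; at the stop the force rises steeply, and meeting it at 20 mm/s gives a blow of 20 to 45 N
- dish_stack: bystander: stack of closed pink culture dishes, 90 mm across, 90 mm tall. Origin: middle of the underside
- tube_rack: bystander: green tube rack, 200 x 70 x 70 mm, its few capped tubes 116 mm tall. Origin: middle of the underside
- dropper: bystander: white dropper bottle, 36 mm across, 85 mm tall. Origin: middle of the underside
- slide_box: bystander: blue slide box, 110 x 80 x 45 mm. Origin: middle of the underside
- marker: bystander: black marker pen, 130 mm long, 13 mm thick. Origin: middle of the underside
- spirit_lamp: bystander: small unlit glass spirit lamp, 76 mm across, 60 mm tall. Origin: middle of the underside
- beaker: bystander: glass beaker, 70 mm across, 90 mm tall. Origin: middle of the underside

How it is judged:
On the way, in this order (a step that is already met when the one before it is completed fails the run):
1. the tray, nose first and lying flat, has entered the guide rails by at least 20 mm (x of tray_nose in the frame of dock above 0.02 m and x of tray_tail in the frame of dock below 0.02 m and y of tray in the frame of dock between -0.004 and 0.004 m and angle between the x axis of tray and the x axis of dock, either way round below 0.05 rad and angle between tray's own z axis and vertical below 0.05 rad and height (world z) of tray below 0.006 m), for 0.1 s.
2. the tray is home and pressed against the stop with at least 12 N (x of tray in the frame of dock above 0.105 m and x of tray_nose in the frame of dock above 0.18 m and value of joint follower above 0.022 m and contact force between tray and dock above 12 N), for 0.1 s.
At the end, for the whole second after the job is handed in: the tray lies at rest between the rails, nose inwards, flat and straight (0.05 rad, within 4 mm of the middle), its origin within 5 mm of its home place 110 mm inside the mouth, the follower pushed back to at least 21 of its 25 mm, and the tray is let go (x of tray in the frame of dock between 0.105 and 0.116 m and x of tray_nose in the frame of dock above 0.18 m and y of tray in the frame of dock between -0.004 and 0.004 m and angle between the x axis of tray and the x axis of dock, either way round below 0.05 rad and angle between tray's own z axis and vertical below 0.05 rad and height (world z) of tray below 0.004 m and value of joint follower above 0.021 m and linear speed of tray below 0.01 m/s and contact force between the fingers and tray below 0.1 N); the robot touches nothing.
It fails at once if the tray is tipped by more than 0.6 rad (angle between tray's own z axis and vertical above 0.6 rad).
It fails at once if the tray is rammed: more than 45 N between the tray and the dock (contact force between tray and dock above 45 N).
It fails at once if another thing on the bench (dish stack, tube rack, dropper, slide box, marker, lamp, beaker) is moved by more than 30 mm (distance of any of dish_stack, tube_rack, dropper, slide_box, marker, spirit_lamp, beaker from where it was at the start of the episode above 0.03 m).
It also fails if it takes over 61 s, if anything falls off the work surface, if the arm or the gripper's body presses on something with over 40 N, if the wrist force passes 120 N, or if a joint passes its speed limit or range.

## Working session

There is one attempt and no reset: what is moved stays moved. The work goes in short steps, Python scripts to look and compute and a tool call to move; the robot and the scene stay as the last step left them, time stands still between calls to the robot, and variables do not carry over. Pictures are saved under pics/ and viewed, and the job is handed in when it is done.

Besides the shell and the picture viewer there is one more tool, called in YAML: its name, and indented under it one key for each argument. play_rows: Moves the arm, as the interface text tells. Its arguments: {"type":"object","properties":{"plan":{"type":"array","items":{"type":"array","items":{"type":"number"}}},"force":{"type":"number"}},"required":["plan"]}

```bash
mkdir -p pics; cat > h.py <<'E'
import numpy as np, cv2
from bench import r
def K(f):
    fl=240/np.tan(np.radians(f["vfov"])/2); return np.array([[fl,0,f["cx"]],[0,fl,f["cy"]],[0,0,1]])
def ext(f,obs=None):
    if "R" in f: return np.array(f["R"]),np.array(f["t"])
    T=np.eye(4); T[:3,:3]=cv2.Rodrigues(np.array(obs["orientation"],float))[0]; T[:3,3]=obs["tcp_pos"]
    M=np.linalg.inv(T@np.array(f["tool_from_camera"])); return M[:3,:3],M[:3,3]
def ray(f,uv,obs=None):
    R,t=ext(f,obs)
    p=cv2.undistortPoints(np.array(uv,float).reshape(-1,1,2),K(f),np.array(f["D"],float)).reshape(-1,2)
    d=np.c_[p,np.ones(len(p))]@R; return -R.T@t,d
def atz(f,uv,z,obs=None):
    c,d=ray(f,uv,obs); return c+d*((z-c[2])/d[:,2])[:,None]
def depth(f,uv,obs=None):
    R,t=ext(f,obs); uv=np.array(uv).reshape(-1,2)
    c,d=ray(f,uv,obs); z=f["z_map"][uv[:,1].astype(int),uv[:,0].astype(int)]
    return c+d*z[:,None]
def proj(f,X,obs=None):
    R,t=ext(f,obs); return cv2.projectPoints(np.array(X,float).reshape(-1,3),cv2.Rodrigues(R)[0],t,K(f),np.array(f["D"],float))[0].reshape(-1,2)
def pp(f,l):
    o=r.pinpoint(f,l); return [(np.array(a["position"])*[640,480],round(a["conf"],2)) for a in o[:2]]
E
cat > a.py <<'E'
from h import *
print(r.get_obs())
for n in ("scene","top"):
    f=r.grab_frame(n); cv2.imwrite(f"pics/{n}0.png",f["pixels"]); print(n,f["vfov"],f["cx"],f["cy"],f["D"],(-np.array(f["R"]).T@f["t"]))
    for l,z in dict(tray=0,tray_grip=.045,tray_nose=.006,tray_tail=.025,dock=0,dock_rails=.019,dock_key=.006,dock_hood=.068,dock_home=0,dish_stack=0,tube_rack=0,dropper=0,slide_box=0,marker=0,spirit_lamp=0,beaker=0).items():
        for p,c in pp(f,l): print(l,p.round(1),c,atz(f,[p],z)[0].round(4))
E
python3 a.py
```

```text
{'clock': 0.0, 'joints': array([-1.3051188 ,  0.47781608,  0.02235194,  1.55649945, -0.01150224,
        1.10929862, -0.08310276]), 'qvel': array([-0.00198018,  0.00036644,  0.00051264, -0.00067554,  0.00097708,
       -0.00110575, -0.00050379]), 'tau': array([-1.18390803e-03, -5.96438134e+01,  1.60713807e+00, -2.81204385e+01,
        1.23427444e-02,  9.01942461e-03, -3.35915547e-05]), 'tcp_pos': array([0.24626724, 0.62782387, 0.23829497]), 'orientation': array([-0.93079019,  1.36467068,  0.92883656]), 'contact_force': array([-0.11947824,  0.23716242, -0.13560439]), 'moment': array([ 0.00450205,  0.00563116, -0.08476448]), 'grip_width': 0.08583566787971257}
scene 47.25765889866179 320.7682172055737 246.2314671607803 [-0.07770286  0.          0.          0.          0.        ] [1.18913008 0.13288244 1.14647711]
tray [254.7 198.1] 0.66 [ 0.4792 -0.3675  0.    ]
tray [310.2 212.9] 0.52 [ 0.4597 -0.2171  0.    ]
tray_grip [283.8 201.5] 0.62 [ 0.4854 -0.2776  0.045 ]
tray_nose [253.2 198.7] 0.78 [ 0.4864 -0.3675  0.006 ]
tray_nose [232.9 291.9] 0.25 [ 0.7432 -0.2812  0.006 ]
tray_tail [3
[... 1404 characters left out ...]
 0.019 ]
dock_key [201.1 242.8] 0.58 [0.5492 0.1211 0.006 ]
dock_hood [183.7 234.4] 0.82 [0.5561 0.1416 0.068 ]
dock_hood [228.1 331.6] 0.31 [0.3685 0.0466 0.068 ]
dock_home [169.9 243.6] 0.65 [0.5479 0.188  0.    ]
dish_stack [272.5 149.2] 0.74 [ 0.7586 -0.0231  0.    ]
dish_stack [357.9 274.8] 0.65 [ 0.4851 -0.2081  0.    ]
tube_rack [388.5 155.1] 0.81 [ 0.7476 -0.2768  0.    ]
dropper [316.6 150.2] 0.62 [ 0.7572 -0.1196  0.    ]
slide_box [397.4 272.3] 0.69 [ 0.491 -0.291  0.   ]
slide_box [517.9 317.2] 0.64 [ 0.4003 -0.538   0.    ]
marker [301.4 326.4] 0.74 [ 0.3783 -0.0914  0.    ]
spirit_lamp [225.4 329.8] 0.95 [0.3704 0.064  0.    ]
beaker [487.7 192.7] 0.91 [ 0.6647 -0.4897  0.    ]
```

View pics/scene0.png

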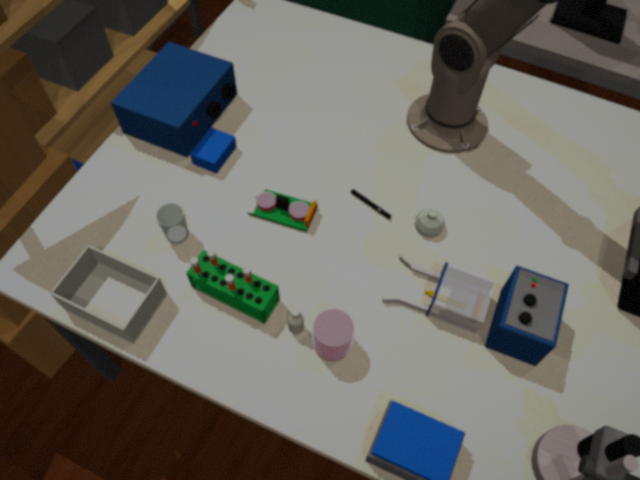

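View pics/top0.png

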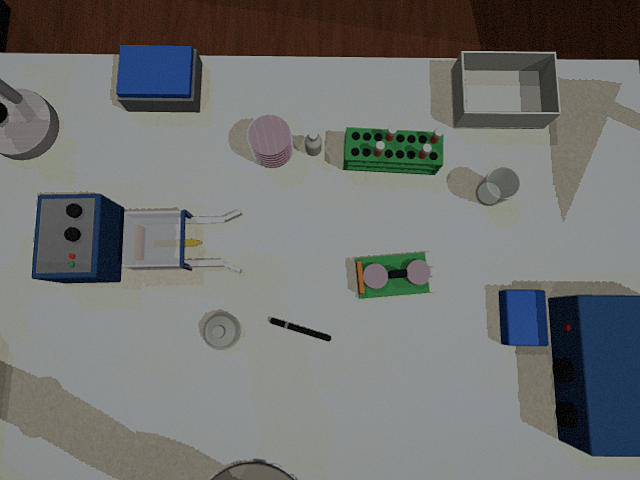

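```bash
cat > b.py <<'E'
from h import *
o=r.get_obs(); R=cv2.Rodrigues(o["orientation"])[0]; print("tool R\n",R.round(3))
f=r.grab_frame("top"); img=f["pixels"]
cv2.imwrite("pics/top_dock.png",cv2.resize(img[180:300,20:270],None,fx=3.2,fy=3.2,interpolation=cv2.INTER_CUBIC))
cv2.imwrite("pics/top_tray.png",cv2.resize(img[240:310,340:450],None,fx=6,fy=6,interpolation=cv2.INTER_CUBIC))
# height map points
uv=np.stack(np.meshgrid(np.arange(640),np.arange(480)),-1).reshape(-1,2)
P=depth(f,uv).reshape(480,640,3)
np.save("P.npy",P)
print("bench z",np.median(P[280:320,420:440,2]),np.median(P[280:310,280:300,2]))
# tray green plate
for l in ["tray","dock"]:
    for m in r.outline_of(f,l)[:2]:
        mk=m["mask"]; print(l,m["conf"],np.array(m["bbox"])*[640,480,640,480],mk.sum())
        if l=="tray":
            q=P[mk]; z=q[:,2]; print("z pct",np.percentile(z,[5,25,50,75,95]).round(4))
            hsv=cv2.cvtColor(img,cv2.COLOR_BGR2HSV); g=(hsv[...,0]>40)&(hsv[...,0]<85)&(hsv[...,1]>90)&mk
            pts=uv.reshape(480,640,2)[g]
            X=atz(f,pts,.012)[:,:2].astype(np.float32)
            print("rect",cv2.minAreaRect(X*1000))
            full=uv.reshape(480,640,2)[mk]; X=atz(f,full,.012)[:,:2].astype(np.float32); print("rect full",cv2.minAreaRect(X*1000))
E
python3 b.py
```

```text
tool R
 [[-0.    -0.931  0.365]
 [-0.     0.365  0.931]
 [-1.     0.    -0.   ]]
bench z 0.0006316211437145114 -0.00037274971529144274
tray 0.87 [354.176 253.488 438.272 297.792] 3108
z pct [0.0092 0.0114 0.014  0.0288 0.0402]
rect ((484.5919189453125, -276.8544006347656), (83.15695190429688, 145.1980743408203), 5.466602325439453)
rect full ((485.63092041015625, -283.5870361328125), (84.99507141113281, 164.1647186279297), 5.033693790435791)
dock 0.94 [ 29.376 190.8   241.472 283.68 ] 12177
```

View pics/top_dock.png

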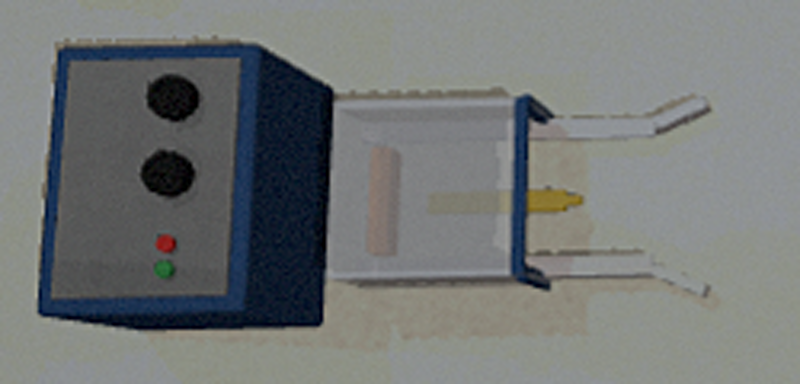

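View pics/top_tray.png

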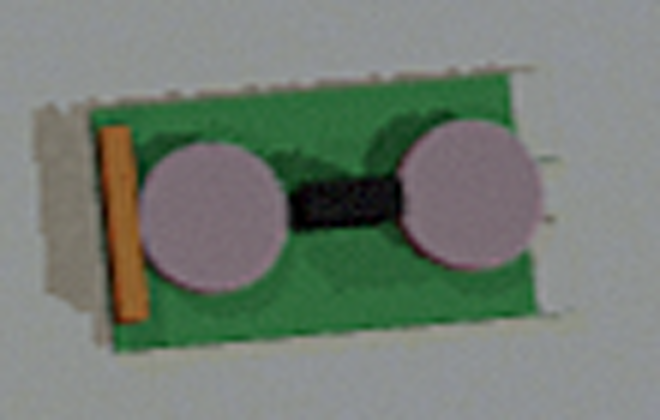

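play_rows:
  plan:
    - [1, 0.02, -0.03, 0.005, -0.1]
    - [1, 0.05, -0.06, 0.01, -0.2]
    - [1, 0.08, -0.1, 0.015, -0.3]
    - [1, 0.11, -0.13, 0.02, -0.4]
    - [1, 0.14, -0.17, 0.03, -0.5]
    - [1, 0.17, -0.2, 0.04, -0.6]
    - [1, 0.2, -0.25, 0.05, -0.7]
    - [1, 0.23, -0.29, 0.06, -0.8]
    - [1, 0.25, -0.33, 0.06, -0.9]
    - [1, 0.27, -0.37, 0.06, -1.0]

```text
clock: 2.85
tcp_pos: [0.5177, 0.2567, 0.3002]
orientation: [-0.151, 1.564, 0.152]
contact_force: [0.6, 0.6, 0.4]
grip_width: 0.0853
```

```bash
python3 -c "
from h import *
o=r.get_obs(); print(o['clock'],o['joints'].round(3),o['tcp_pos'].round(4)); print(cv2.Rodrigues(o['orientation'])[0].round(3))"
```

```text
2.85 [-0.873  0.27   0.378  1.743 -0.108  1.148 -0.271] [0.5177 0.2567 0.3002]
[[ 0.001 -0.192  0.981]
 [ 0.001  0.981  0.192]
 [-1.     0.001  0.002]]
```

play_rows:
  plan:
    - [1, 0.0, -0.03, 0, -0.14]
    - [1, 0.01, -0.06, 0, -0.28]
    - [1, 0.01, -0.09, 0, -0.42]
    - [1, 0.02, -0.12, 0, -0.56]
    - [1, 0.02, -0.15, 0, -0.7]
    - [1, 0.03, -0.18, 0, -0.84]
    - [1, 0.03, -0.2, 0, -0.98]
    - [1, 0.03, -0.2, 0, -1.12]
    - [1, 0.03, -0.2, 0, -1.26]
    - [1, 0.03, -0.2, 0, -1.26]

```text
clock: 3.85
tcp_pos: [0.5465, 0.0584, 0.2994]
orientation: [0.829, 1.407, -0.828]
contact_force: [0.4, 0.3, 0.2]
grip_width: 0.0852
```

```bash
cat > c.py <<'E'
from h import *
import sys
tag=sys.argv[1]
o=r.get_obs(); print(o['clock'],o['joints'].round(3),o['tcp_pos'].round(4)); print(cv2.Rodrigues(o['orientation'])[0].round(3))
f=r.grab_frame("wrist"); cv2.imwrite(f"pics/w{tag}.png",f["pixels"]); 
import pickle; pickle.dump((f,o),open(f"w{tag}.pkl","wb"))
for l,z in dict(tray=0,tray_grip=.045,tray_nose=.006,tray_tail=.025,dock=0,dock_rails=.019,dock_key=.006,dock_hood=.068,dock_home=0).items():
    if len(sys.argv)>2 and l not in sys.argv[2:]: continue
    for p,c in pp(f,l): print(l,p.round(1),c,atz(f,[p],z,o)[0].round(4))
E
python3 c.py 1 dock dock_rails dock_key dock_hood dock_home
```

```text
3.85 [-0.783  0.245  0.683  1.82  -0.17   1.136 -1.107] [0.5465 0.0584 0.2994]
[[ 0.     0.874  0.485]
 [ 0.     0.485 -0.874]
 [-1.     0.     0.   ]]
dock [506.9 352.6] 0.28 [ 0.4811 -0.2876  0.    ]
dock_key [275.8 171.4] 0.75 [0.5501 0.1263 0.006 ]
dock_hood [250.1 169.1] 0.9 [0.5476 0.1459 0.068 ]
dock_home [468.8  71.7] 0.3 [ 0.7626 -0.0172  0.    ]
```

View pics/w1.png

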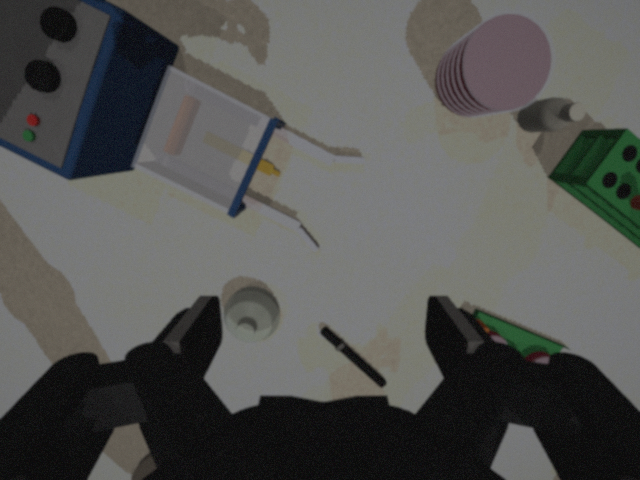

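```bash
cat > ov.py <<'E'
from h import *
import sys,pickle
def wire():
    S=[]
    for s in (1,-1):
        S+= [[(0,s*.0385,.019),(.19,s*.0385,.019)],[(0,s*.0435,0),(.07,s*.0435,0)],[(0,s*.0435,.019),(-.033,s*.058,.019)]]
        S+= [[(.05,s*.007,.006),(.15,s*.007,.006)],[(.07,s*.0555,.068),(.19,s*.0555,.068)]]
        S+= [[(.215,s*.08,.124),(.335,s*.08,.124)]]
    S+= [[(.07,-.0555,.068),(.07,.0555,.068)],[(.215,-.08,.124),(.215,.08,.124)],[(.335,-.08,.124),(.335,.08,.124)],[(.215,-.08,0),(.215,.08,0)],[(.05,-.007,.006),(.05,.007,.006)]]
    return np.array(S)
def place(S,x,y,a):
    c,s=np.cos(a),np.sin(a); return S@np.array([[c,-s,0],[s,c,0],[0,0,1]]).T+[x,y,0]
if __name__=="__main__":
    x,y,a=map(float,sys.argv[1:4]); tag=sys.argv[4]
    W=place(wire(),x,y,np.radians(a))
    ft=r.grab_frame("top"); pickle.dump((ft,None),open("top.pkl","wb"))
    fs=r.grab_frame("scene"); pickle.dump((fs,None),open("scene.pkl","wb"))
    fw,ow=pickle.load(open("w1.pkl","rb"))
    for n,f,o,(a0,b0,w,h) in (("t",ft,None,(20,180,230,115)),("s",fs,None,(380,240,200,130)),("w",fw,ow,(0,0,380,260))):
        k=3.4 if n!="w" else 2.1
        im=cv2.resize(f["pixels"][b0:b0+h,a0:a0+w],None,fx=k,fy=k,interpolation=cv2.INTER_CUBIC)
        im=cv2.convertScaleAbs(im,alpha=1.5)
        uv=((proj(f,W.reshape(-1,3),o)-[a0,b0]+.5)*k).reshape(-1,2,2)
        for p,q in uv: cv2.line(im,tuple(map(int,p)),tuple(map(int,q)),(255,0,255),1)
        cv2.imwrite(f"pics/ov_{n}{tag}.png",im)
E
python3 ov.py 0.548 0.072 89 1
```

```text
(no output)
```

View pics/ov_t1.png

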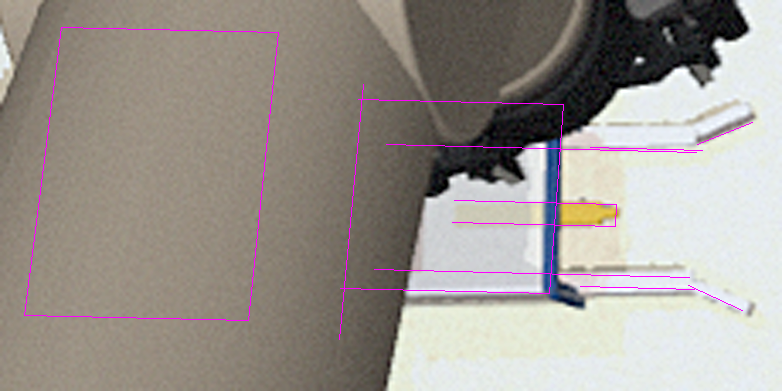

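View pics/ov_s1.png

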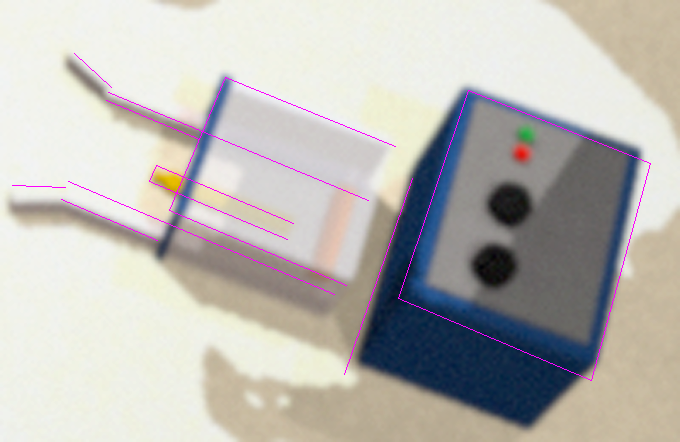

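View pics/ov_w1.png

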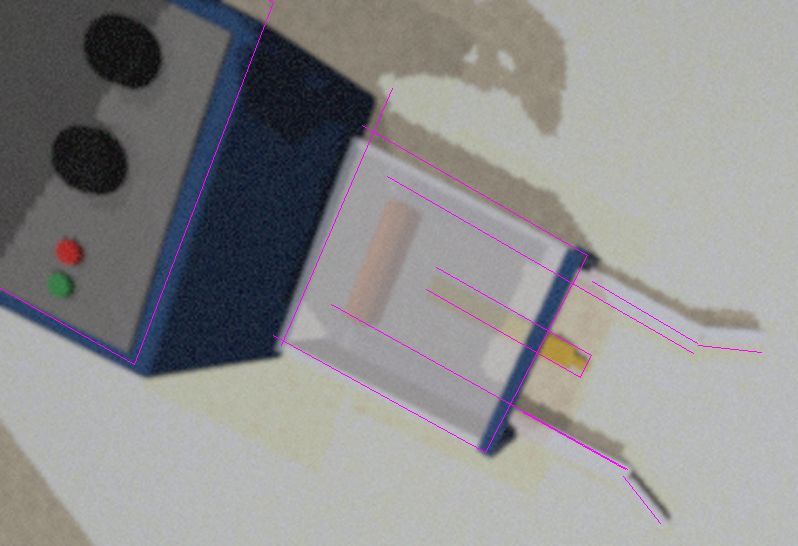

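```bash
cat > fit.py <<'E'
from ov import *
from scipy.optimize import minimize
f0=pickle.load(open("top.pkl","rb"))[0]; f0=dict(f0); f0["pixels"]=cv2.imread("pics/top0.png")
s0=dict(pickle.load(open("scene.pkl","rb"))[0]); s0["pixels"]=cv2.imread("pics/scene0.png")
fw,ow=pickle.load(open("w1.pkl","rb"))
S=wire(); S=S[[i for i in range(len(S)) if i not in (1,7,15)]]
P=[]
for p,q in S:
    n=max(5,int(np.linalg.norm(q-p)/.002)); P.append(p+(q-p)*np.linspace(0,1,n)[:,None])
P=np.concatenate(P)
C=[]
for n,f,o in (("t",f0,None),("s",s0,None),("w",fw,ow)):
    g=cv2.GaussianBlur(f["pixels"],(0,0),1); e=np.max([cv2.Canny(g[...,i],20,50) for i in range(3)],0)
    C.append((n,f,o,cv2.distanceTransform(255-e,cv2.DIST_L2,5)))
def res(v,c):
    n,f,o,D=c; uv=proj(f,place(P,v[0],v[1],v[2]),o).astype(np.float32)
    ok=(uv[:,0]>2)&(uv[:,0]<636)&(uv[:,1]>2)&(uv[:,1]<476)
    d=cv2.remap(D,uv[ok,0].copy(),uv[ok,1].copy(),cv2.INTER_LINEAR).ravel(); return np.mean(1-np.exp(-d**2/2/2.0**2))
def cost(v,cs): return sum(res(v,c) for c in cs)
for cs in ([C[0]],[C[1]],[C[2]],C):
    best=None
    for x in (.546,.552,.558):
      for y in (.066,.07,.075):
        for a in (87.5,89,90.5,92):
            m=minimize(lambda v:cost(v*[1e-3,1e-3,.01],cs),[x*1e3,y*1e3,np.radians(a)*100],method="Nelder-Mead",options=dict(maxiter=150))
            if best is None or m.fun<best.fun: best=m
    print([c[0] for c in cs],(best.x*[1,1,np.degrees(.01)]).round(2),best.fun/len(cs))
E
python3 fit.py
```

```text
['t'] [550.7   68.58  91.2 ] 0.12484758347272873
['s'] [553.92  70.82  91.67] 0.19315743446350098
['w'] [549.76  68.63  90.82] 0.330287903547287
['t', 's', 'w'] [550.3   69.12  91.  ] 0.22625835736592612
```

play_rows:
  plan:
    - [1, -0.01, -0.04, 0, -0.14]
    - [1, -0.01, -0.08, 0, -0.28]
    - [1, -0.02, -0.12, 0, -0.42]
    - [1, -0.03, -0.16, 0, -0.56]
    - [1, -0.03, -0.2, 0, -0.7]
    - [1, -0.04, -0.24, -0.01, -0.84]
    - [1, -0.05, -0.28, -0.02, -0.98]
    - [1, -0.05, -0.31, -0.03, -1.12]
    - [1, -0.06, -0.33, -0.04, -1.26]
    - [1, -0.062, -0.342, -0.05, -1.4]

```text
clock: 5.25
tcp_pos: [0.483, -0.286, 0.2492]
orientation: [1.834, 0.638, -1.835]
contact_force: [-0.3, 0.5, 0.1]
grip_width: 0.0852
```

play_rows:
  plan:
    - [1, 0, 0, -0.01, -0.12]
    - [1, 0, 0, -0.02, -0.24]
    - [1, 0, 0, -0.03, -0.36]
    - [1, 0, 0, -0.03, -0.48]
    - [1, 0, 0, -0.03, -0.586]
    - [1, 0, 0, -0.03, -0.586]

```text
clock: 5.85
tcp_pos: [0.4846, -0.2834, 0.219]
orientation: [2.173, 0.1, -2.175]
contact_force: [0.7, -0.9, 0.9]
grip_width: 0.0853
```

```bash
python3 c.py 2 tray tray_grip tray_nose tray_tail
```

```text
5.85 [-0.407  0.553  1.155  1.901 -0.578  1.074 -2.063] [ 0.4846 -0.2834  0.219 ]
[[-0.001  0.092 -0.996]
 [-0.001 -0.996 -0.092]
 [-1.     0.     0.001]]
tray [325.5 211.7] 0.87 [ 0.4822 -0.2846  0.    ]
tray_grip [323.5 220.5] 0.9 [ 0.4844 -0.2849  0.045 ]
tray_nose [324.8 131.4] 0.59 [ 0.4904 -0.364   0.006 ]
tray_tail [324.6 294.3] 0.74 [ 0.4757 -0.2031  0.025 ]
tray_tail [ 81.1 193.7] 0.4 [ 0.723  -0.2861  0.025 ]
```

View pics/w2.png

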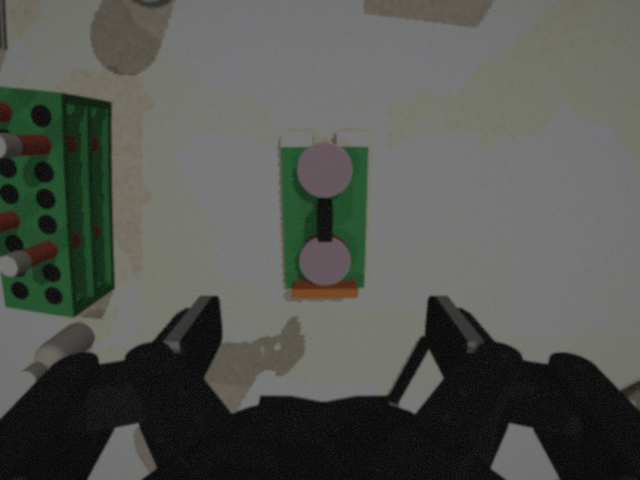

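play_rows:
  plan:
    - [1, 0, -0.001, -0.04, 0]
    - [1, 0, -0.001, -0.08, 0]
    - [1, 0, -0.001, -0.12, 0]
    - [1, 0, -0.001, -0.15, 0]
    - [1, 0, -0.001, -0.17, 0]
    - [1, 0, -0.001, -0.185, 0]
    - [1, 0, -0.001, -0.185, 0]

```text
clock: 6.8
tcp_pos: [0.4838, -0.2841, 0.033]
orientation: [2.172, 0.103, -2.176]
contact_force: [0.1, 0.2, -0.2]
grip_width: 0.0854
```

play_rows:
  plan:
    - [-1, 0, 0, 0, 0]
    - [-1, 0, 0, 0, 0]
    - [-1, 0, 0, 0, 0]
    - [-1, 0, 0, 0, 0]
    - [-1, 0, 0, 0, 0]
    - [-1, 0, 0, 0, 0]
    - [-1, 0, 0, 0, 0]
    - [-1, 0, 0, 0, 0]
  force: 50

```text
clock: 7.6
tcp_pos: [0.4848, -0.2847, 0.0348]
orientation: [2.175, 0.101, -2.173]
contact_force: [-0.5, 1.0, 6.4]
grip_width: 0.0135
```

play_rows:
  plan:
    - [-1, 0, 0, 0.01, 0]
    - [-1, 0, 0, 0.02, 0]
    - [-1, 0, 0, 0.03, 0]
    - [-1, 0, 0, 0.03, 0.1]
    - [-1, 0, 0, 0.03, 0.22]
    - [-1, 0, 0, 0.03, 0.34]
    - [-1, 0, 0, 0.03, 0.46]
    - [-1, 0, 0, 0.03, 0.58]
    - [-1, 0, 0, 0.03, 0.7]
    - [-1, 0, 0, 0.03, 0.82]

```text
clock: 8.6
tcp_pos: [0.4845, -0.2848, 0.065]
orientation: [1.672, 0.825, -1.672]
contact_force: [0.9, -0.3, -2.8]
grip_width: 0.0136
```

play_rows:
  plan:
    - [-1, 0.01, 0.01, 0, 0.12]
    - [-1, 0.02, 0.02, 0, 0.24]
    - [-1, 0.03, 0.03, 0, 0.36]
    - [-1, 0.04, 0.04, 0, 0.48]
    - [-1, 0.05, 0.06, 0, 0.6]
    - [-1, 0.06, 0.08, 0, 0.72]
    - [-1, 0.06, 0.1, 0, 0.84]
    - [-1, 0.06, 0.12, 0, 0.96]
    - [-1, 0.06, 0.14, 0, 1.08]
    - [-1, 0.06, 0.16, 0, 1.2]

```text
clock: 9.6
tcp_pos: [0.5443, -0.1243, 0.0649]
orientation: [0.798, 1.419, -0.799]
contact_force: [-0.2, 0.5, -2.1]
grip_width: 0.0134
```

play_rows:
  plan:
    - [-1, 0, 0.01, 0, 0.12]
    - [-1, 0, 0.02, 0, 0.24]
    - [-1, 0, 0.03, 0, 0.36]
    - [-1, 0, 0.04, 0, 0.48]
    - [-1, 0, 0.05, 0, 0.6]
    - [-1, 0, 0.06, 0, 0.72]
    - [-1, 0, 0.06, 0, 0.84]
    - [-1, 0, 0.06, 0, 0.95]
    - [-1, 0, 0.06, 0, 1.05]
    - [-1, 0, 0.06, 0, 1.05]

```text
clock: 10.6
tcp_pos: [0.5444, -0.0653, 0.0648]
orientation: [-0.017, 1.57, 0.016]
contact_force: [-0.2, -0.4, -2.1]
grip_width: 0.0133
```

```bash
cat > d.py <<'E'
from h import *
import sys,pickle
tag=sys.argv[1]
o=r.get_obs(); print(o['clock'],o['joints'].round(3),o['tcp_pos'].round(4),o['contact_force'].round(1)); print(cv2.Rodrigues(o['orientation'])[0].round(3))
f=r.grab_frame("top"); pickle.dump((f,o),open(f"t{tag}.pkl","wb"))
cv2.imwrite(f"pics/t{tag}.png",f["pixels"])
w=r.grab_frame("wrist"); pickle.dump((w,o),open(f"w{tag}.pkl","wb"))
cv2.imwrite(f"pics/w{tag}.png",w["pixels"])
E
python3 d.py 3
```

```text
10.6 [-0.09   0.506  0.121  2.002 -0.097  0.639  0.115] [ 0.5444 -0.0653  0.0648] [-0.2 -0.4 -2.1]
[[ 0.    -0.021  1.   ]
 [-0.001  1.     0.021]
 [-1.    -0.001  0.   ]]
```

View pics/t3.png

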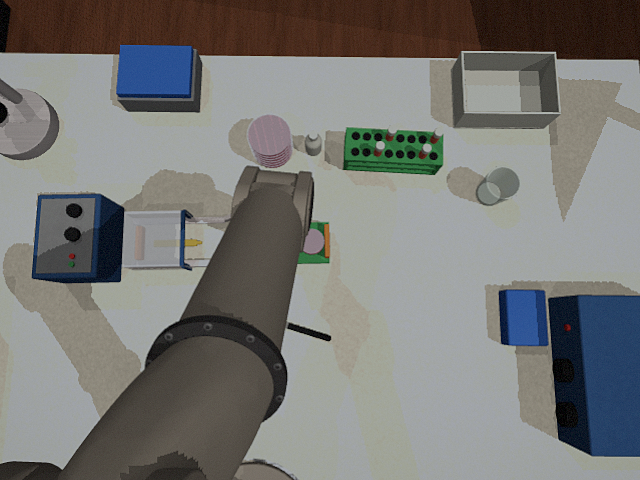

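View pics/w3.png

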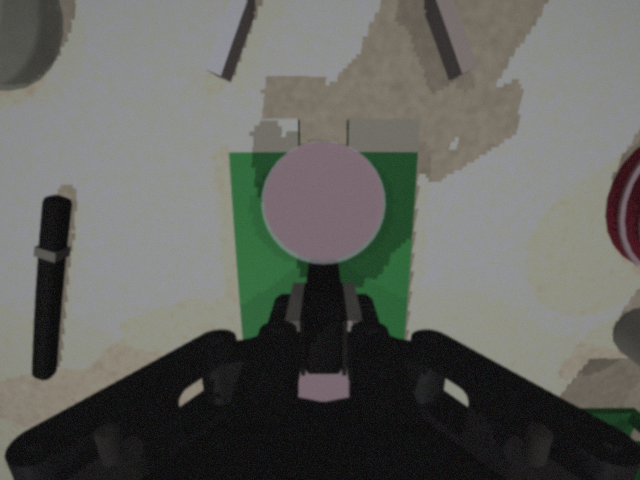

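```bash
cat > e.py <<'E'
from ov import *
f,o=pickle.load(open("w3.pkl","rb"))
for x,y,a in ((.5503,.0691,91.0),):
    W=place(wire(),x,y,np.radians(a))
    im=cv2.convertScaleAbs(f["pixels"],alpha=1.5)
    def draw(W,c):
        for p,q in W:
            ok=True
            u=proj(f,[p,q],o)
            if np.all(np.abs(u)<1500): cv2.line(im,tuple(map(int,u[0])),tuple(map(int,u[1])),c,1)
    F=[]
    for s in (1,-1): F+=[[(0,s*.0435,.0),(-.033,s*.058,0)],[(0,s*.0435,.019),(-.033,s*.058,.019)]]
    draw(place(np.array(F),x,y,np.radians(a)),(255,0,255))
    # tray model at tcp: origin z = tcp z -.034, yaw of tool y
    R=cv2.Rodrigues(o["orientation"])[0]; ya=np.arctan2(R[1,1],R[0,1]); 
    T=[]
    for s in (1,-1): T+=[[(-.08,s*.042,.012),(.08,s*.042,.012)],[(.08,s*.011,.012),(.06,s*.011,.012)]]
    T+=[[(.08,-.042,.012),(.08,.042,.012)]]
    draw(place(np.array(T),o["tcp_pos"][0],o["tcp_pos"][1],ya)+[0,0,o["tcp_pos"][2]-.034],(0,0,255))
    print(np.degrees(ya))
cv2.imwrite("pics/e3.png",im)
E
python3 e.py
```

```text
91.20027002731385
```

View pics/e3.png

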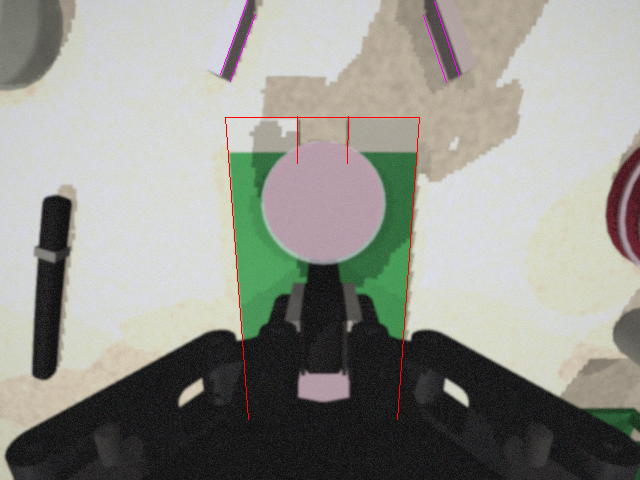

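```bash
python3 -c "
import cv2
a=cv2.imread('pics/e3.png');b=cv2.convertScaleAbs(cv2.imread('pics/w3.png'),alpha=1.5)
import numpy as np
g=lambda i:np.hstack([cv2.resize(i[0:90,200:290],None,fx=4,fy=4),cv2.resize(i[0:90,395:485],None,fx=4,fy=4)])
cv2.imwrite('pics/z3.png',np.vstack([g(a),g(b)])[:,:])
"; python3 -c "
import cv2;i=cv2.imread('pics/z3.png');cv2.imwrite('pics/z3.png',cv2.resize(i,(600,600)))"
```

```text
(no output)
```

View pics/z3.png

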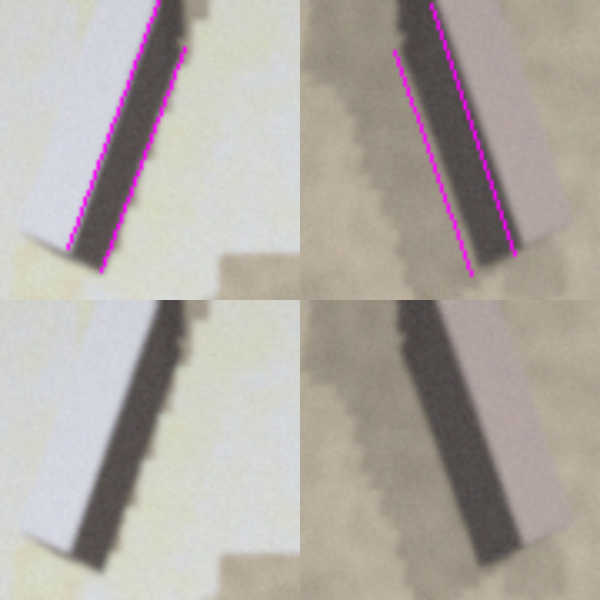

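play_rows:
  plan:
    - [-1, 0.004, 0, -0.005, 0]
    - [-1, 0.008, 0.005, -0.01, 0]
    - [-1, 0.008, 0.01, -0.017, 0]
    - [-1, 0.008, 0.015, -0.022, 0]
    - [-1, 0.008, 0.02, -0.027, 0]
    - [-1, 0.008, 0.02, -0.0295, 0]
    - [-1, 0.008, 0.02, -0.0295, 0]

```text
clock: 11.4
tcp_pos: [0.5524, -0.0435, 0.0349]
orientation: [-0.017, 1.571, 0.018]
contact_force: [0.6, 1.1, -0.8]
grip_width: 0.013
```

```bash
python3 d.py 4; sed -i 's/w3.pkl/w4.pkl/; s/e3.png/e4.png/' e.py; python3 e.py
```

```text
11.4 [-0.12   0.562  0.11   1.997 -0.108  0.587  0.085] [ 0.5524 -0.0435  0.0349] [ 0.6  1.1 -0.8]
[[-0.    -0.022  1.   ]
 [ 0.001  1.     0.022]
 [-1.     0.001 -0.   ]]
91.26813038527689
```

View pics/e4.png

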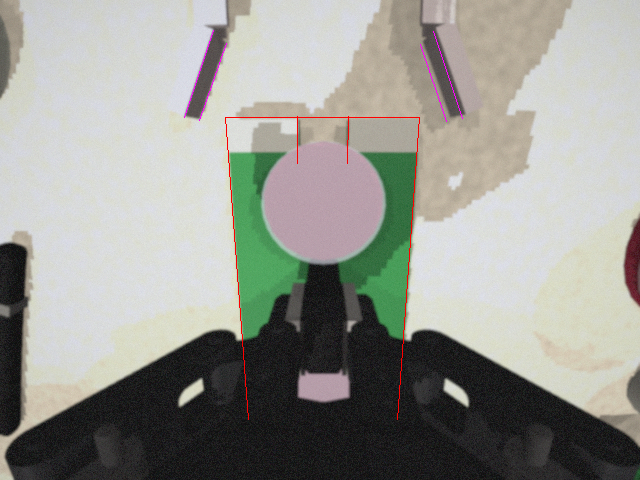

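play_rows:
  plan:
    - [-1, 0.0, 0.005, 0, 0]
    - [-1, 0.0, 0.01, 0, 0]
    - [-1, 0.0, 0.015, 0, 0]
    - [-1, -0.0005, 0.02, 0, 0]
    - [-1, -0.0005, 0.024, 0, 0]
    - [-1, -0.0005, 0.028, 0, 0]
    - [-1, -0.0005, 0.032, 0, 0]
    - [-1, -0.0006, 0.036, 0, 0]
    - [-1, -0.0007, 0.04, 0, 0]

```text
clock: 12.4
tcp_pos: [0.5518, -0.0044, 0.0348]
orientation: [-0.016, 1.571, 0.016]
contact_force: [0.4, -0.4, 0.3]
grip_width: 0.0132
```

```bash
python3 d.py 5; sed -i 's/w4.pkl/w5.pkl/; s/e4.png/e5.png/' e.py; python3 e.py
```

```text
12.4 [-0.194  0.56   0.113  2.003 -0.109  0.584  0.014] [ 0.5518 -0.0044  0.0348] [ 0.4 -0.4  0.3]
[[ 0.    -0.021  1.   ]
 [-0.     1.     0.021]
 [-1.    -0.     0.   ]]
91.19557556927509
```

View pics/e5.png

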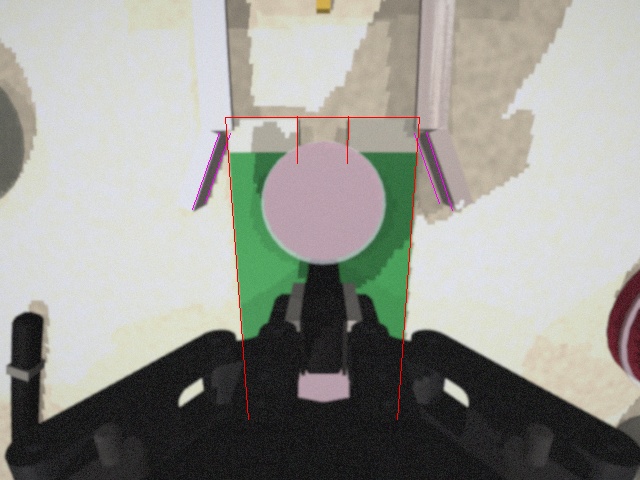

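play_rows:
  plan:
    - [-1, 0.0, 0.005, 0, 0]
    - [-1, -0.0, 0.01, 0, 0]
    - [-1, 0.0, 0.015, 0, 0]
    - [-1, -0.0003, 0.02, 0, 0]
    - [-1, -0.0004, 0.025, 0, 0]
    - [-1, -0.0005, 0.03, 0, 0]
    - [-1, -0.0005, 0.033, 0, 0]
    - [-1, -0.0006, 0.036, 0, 0]
    - [-1, -0.0006, 0.036, 0, 0]

```text
clock: 13.4
tcp_pos: [0.5512, 0.0322, 0.0348]
orientation: [-0.017, 1.571, 0.017]
contact_force: [-0.4, 0.1, 1.0]
grip_width: 0.0134
```

```bash
python3 d.py 6; sed -i 's/w5.pkl/w6.pkl/; s/e5.png/e6.png/' e.py; python3 e.py
```

```text
13.4 [-0.261  0.56   0.115  2.003 -0.112  0.584 -0.049] [0.5512 0.0322 0.0348] [-0.4  0.1  1. ]
[[ 0.    -0.022  1.   ]
 [ 0.001  1.     0.022]
 [-1.     0.001  0.   ]]
91.2354130919314
```

View pics/e6.png

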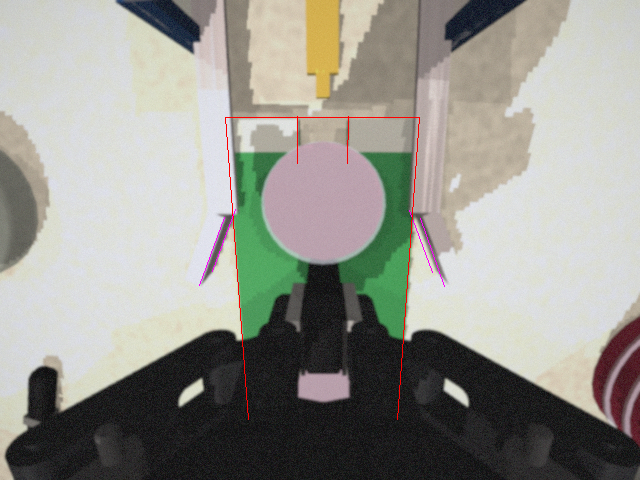

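play_rows:
  plan:
    - [-1, 0.0, 0.006, 0, 0]
    - [-1, -0.0002, 0.012, 0, 0]
    - [-1, -0.0003, 0.018, 0, 0]
    - [-1, -0.0004, 0.024, 0, 0]
    - [-1, -0.0005, 0.03, 0, 0]
    - [-1, -0.0006, 0.036, 0, 0]
    - [-1, -0.0007, 0.042, 0, 0]
    - [-1, -0.0008, 0.048, 0, 0]
    - [-1, -0.0009, 0.054, 0, 0]
    - [-1, -0.001, 0.06, 0, 0]

```text
clock: 14.5
tcp_pos: [0.5502, 0.0918, 0.0348]
orientation: [-0.017, 1.571, 0.016]
contact_force: [0.7, -3.6, 2.5]
grip_width: 0.0135
```

```bash
python3 d.py 7; python3 -c "
from h import *; import pickle; print(pickle.load(open('w7.pkl','rb'))[0]['tool_from_camera'])"
```

```text
14.5 [-0.37   0.567  0.119  1.99  -0.115  0.591 -0.153] [0.5502 0.0918 0.0348] [ 0.7 -3.6  2.5]
[[ 0.    -0.021  1.   ]
 [-0.     1.     0.021]
 [-1.    -0.     0.   ]]
[[ 6.18827573e-04 -2.72125811e-01  9.62261482e-01 -1.34620000e-01]
 [-4.52245794e-04 -9.62261644e-01 -2.72125566e-01  6.87576509e-02]
 [ 9.99999706e-01 -2.66779904e-04 -7.18541792e-04  3.11227497e-04]
 [ 0.00000000e+00  0.00000000e+00  0.00000000e+00  1.00000000e+00]]
```

View pics/w7.png

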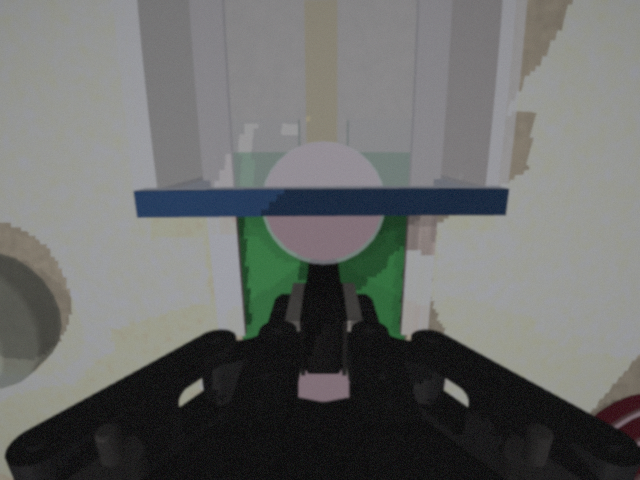

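play_rows:
  plan:
    - [0.2, 0, 0, 0, 0]
    - [0.2, 0, 0, 0, 0]
    - [0.2, 0, 0, 0, 0]
    - [0.2, 0, 0, 0, 0]
    - [0.2, 0, 0, 0.01, 0]
    - [0.2, 0, 0, 0.03, 0]
    - [0.2, 0, 0, 0.05, 0]
    - [0.2, 0, 0, 0.07, 0]
    - [0.2, 0, 0, 0.08, 0]

```text
clock: 15.5
tcp_pos: [0.5512, 0.0915, 0.1171]
orientation: [-0.016, 1.568, 0.017]
contact_force: [-0.2, -0.2, 0.1]
grip_width: 0.0513
```

play_rows:
  plan:
    - [-1, 0.0, -0.03, 0, 0]
    - [-1, 0.0, -0.06, 0, 0]
    - [-1, 0.001, -0.09, 0, 0]
    - [-1, 0.001, -0.11, 0, 0]
    - [-1, 0.002, -0.13, 0, 0]
    - [-1, 0.002, -0.13, 0, 0]

```text
clock: 16.1
tcp_pos: [0.5519, -0.0422, 0.115]
orientation: [-0.014, 1.571, 0.011]
contact_force: [1.0, -0.1, -0.3]
grip_width: -0.0
```

```bash
python3 d.py 8; python3 c.py 8b tray_tail tray_grip dock_hood
```

```text
16.1 [-0.172  0.436  0.169  1.966 -0.103  0.748  0.073] [ 0.5519 -0.0422  0.115 ] [ 1.  -0.1 -0.3]
[[-0.    -0.016  1.   ]
 [-0.002  1.     0.016]
 [-1.    -0.002 -0.   ]]
16.2 [-0.175  0.436  0.166  1.966 -0.103  0.748  0.072] [ 0.5521 -0.0384  0.1148]
[[-0.   -0.02  1.  ]
 [ 0.    1.    0.02]
 [-1.    0.   -0.  ]]
tray_grip [322.7  25.5] 0.93 [0.5493 0.0919 0.045 ]
tray_grip [567.1 326.8] 0.22 [ 0.7205 -0.0853  0.045 ]
tray_tail [325.2 172.5] 0.76 [0.5524 0.0124 0.025 ]
```

View pics/w8.png

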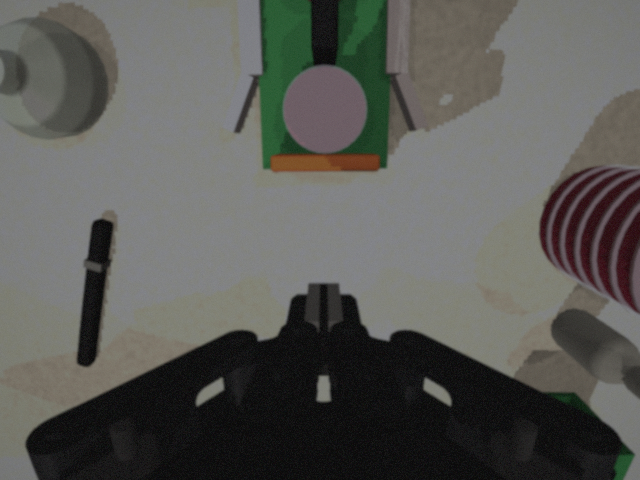

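play_rows:
  plan:
    - [-1, 0, 0, -0.04, 0]
    - [-1, 0, 0, -0.07, 0]
    - [-1, 0, 0, -0.089, 0]
    - [-1, 0, 0, -0.089, 0]
    - [-1, 0, 0.01, -0.089, 0]
    - [-1, 0, 0.02, -0.089, 0]
    - [-1, 0, 0.026, -0.089, 0]
    - [-1, 0, 0.03, -0.089, 0]
    - [-1, 0, 0.034, -0.089, 0]

```text
clock: 17.3
tcp_pos: [0.5525, -0.0039, 0.0264]
orientation: [-0.017, 1.57, 0.017]
contact_force: [0.5, -0.7, -0.4]
grip_width: -0.0
```

play_rows:
  plan:
    - [-1, 0, 0.002, 0, 0]
    - [-1, 0, 0.004, 0, 0]
    - [-1, 0, 0.006, 0, 0]
    - [-1, 0, 0.008, 0, 0]
    - [-1, -0.0001, 0.01, 0, 0]
    - [-1, -0.0002, 0.012, 0, 0]

```text
clock: 17.9
tcp_pos: [0.552, 0.007, 0.0258]
orientation: [-0.016, 1.571, 0.016]
contact_force: [-0.4, -1.4, 0.0]
grip_width: 0.0003
```

play_rows:
  plan:
    - [-1, 0, 0.003, 0, 0]
    - [-1, 0, 0.006, 0, 0]
    - [-1, 0, 0.01, 0, 0]
    - [-1, -0.0001, 0.014, 0, 0]
    - [-1, -0.0002, 0.018, 0, 0]
    - [-1, -0.0003, 0.022, 0, 0]
    - [-1, -0.0004, 0.026, 0, 0]
    - [-1, -0.0005, 0.03, 0, 0]
    - [-1, -0.0006, 0.033, 0, 0]
    - [-1, -0.0006, 0.036, 0, 0]

```text
clock: 18.9
tcp_pos: [0.5513, 0.0437, 0.0258]
orientation: [-0.017, 1.571, 0.016]
contact_force: [0.9, -2.4, 0.4]
grip_width: 0.0001
```

```bash
python3 d.py 9; python3 c.py 9b tray_tail tray_grip dock_hood
```

```text
18.9 [-0.302  0.578  0.141  2.004 -0.143  0.568 -0.042] [0.5513 0.0437 0.0258] [ 0.9 -2.4  0.4]
[[-0.    -0.021  1.   ]
 [-0.     1.     0.021]
 [-1.    -0.    -0.   ]]
19.0 [-0.302  0.578  0.14   2.004 -0.143  0.568 -0.042] [0.5514 0.0442 0.0258]
[[ 0.    -0.022  1.   ]
 [ 0.001  1.     0.022]
 [-1.     0.001  0.   ]]
tray_grip [322.1  69.4] 0.91 [0.5493 0.1352 0.045 ]
tray_tail [324. 288.] 0.69 [0.5517 0.054  0.025 ]
dock_hood [319.6  24. ] 0.74 [0.5486 0.1411 0.068 ]
```

View pics/w9.png

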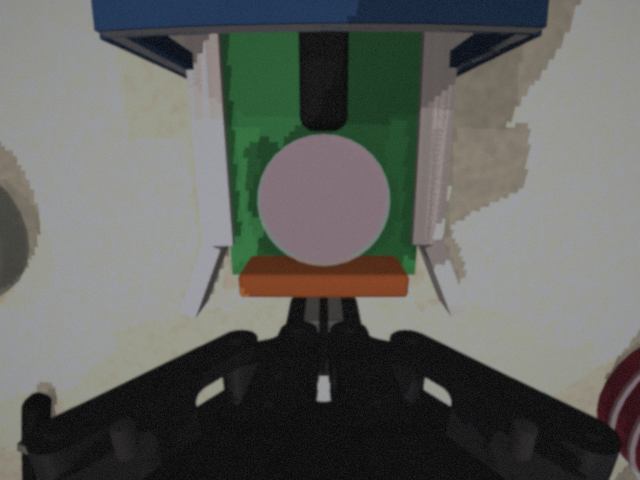

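play_rows:
  plan:
    - [-1, 0, 0.002, 0, 0]
    - [-1, 0, 0.004, 0, 0]
    - [-1, 0, 0.006, 0, 0]
    - [-1, -0.0001, 0.008, 0, 0]
    - [-1, -0.0002, 0.01, 0, 0]
    - [-1, -0.0002, 0.012, 0, 0]
    - [-1, -0.0002, 0.014, 0, 0]
    - [-1, -0.0003, 0.016, 0, 0]
    - [-1, -0.0003, 0.018, 0, 0]
    - [-1, -0.0003, 0.02, 0, 0]

```text
clock: 20.2
tcp_pos: [0.5511, 0.0636, 0.0258]
orientation: [-0.017, 1.571, 0.017]
contact_force: [-0.0, -1.5, 0.2]
grip_width: 0.0001
```

play_rows:
  plan:
    - [-1, 0, 0.001, 0, 0]
    - [-1, 0, 0.002, 0, 0]
    - [-1, 0, 0.003, 0, 0]
    - [-1, 0, 0.004, 0, 0]
    - [-1, -0.0001, 0.005, 0, 0]
    - [-1, -0.0001, 0.006, 0, 0]
    - [-1, -0.0001, 0.007, 0, 0]
    - [-1, -0.0001, 0.008, 0, 0]
    - [-1, -0.0002, 0.009, 0, 0]
    - [-1, -0.0002, 0.01, 0, 0]

```text
clock: 21.2
tcp_pos: [0.5511, 0.0719, 0.0258]
orientation: [-0.017, 1.57, 0.014]
contact_force: [0.9, -5.7, -0.8]
grip_width: 0.0003
```

play_rows:
  plan:
    - [-1, 0, 0.001, 0, 0]
    - [-1, 0, 0.002, 0, 0]
    - [-1, 0, 0.003, 0, 0]
    - [-1, 0, 0.004, 0, 0]
    - [-1, -0.0001, 0.005, 0, 0]
    - [-1, -0.0001, 0.006, 0, 0]
    - [-1, -0.0001, 0.007, 0, 0]
    - [-1, -0.0001, 0.0075, 0, 0]
    - [-1, -0.0001, 0.008, 0, 0]
    - [-1, -0.0001, 0.0085, 0, 0]

```text
clock: 22.2
tcp_pos: [0.551, 0.0803, 0.0258]
orientation: [-0.017, 1.57, 0.014]
contact_force: [-0.2, -6.0, 0.1]
grip_width: 0.0001
```

```bash
python3 c.py 10 tray_tail dock_hood
```

```text
22.2 [-0.371  0.583  0.146  1.996 -0.145  0.573 -0.107] [0.551  0.0803 0.0258]
[[ 0.    -0.02   1.   ]
 [-0.001  1.     0.02 ]
 [-1.    -0.001  0.   ]]
dock_hood [317.3 177.2] 0.68 [0.5485 0.1405 0.068 ]
```

View pics/w10.png

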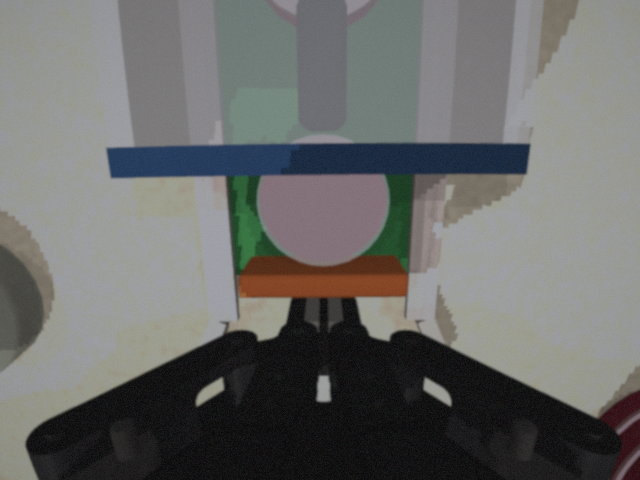

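play_rows:
  plan:
    - [-1, 0, 0.0005, 0, 0]
    - [-1, 0, 0.001, 0, 0]
    - [-1, 0, 0.0015, 0, 0]
    - [-1, 0, 0.002, 0, 0]
    - [-1, 0, 0.0025, 0, 0]
    - [-1, 0, 0.003, 0, 0]
    - [-1, -0.0001, 0.0035, 0, 0]
    - [-1, -0.0001, 0.004, 0, 0]
    - [-1, -0.0001, 0.0045, 0, 0]
    - [-1, -0.0001, 0.005, 0, 0]

```text
clock: 23.35
tcp_pos: [0.5509, 0.0853, 0.0258]
orientation: [-0.017, 1.57, 0.014]
contact_force: [1.3, -5.4, 0.2]
grip_width: 0.0
```

play_rows:
  plan:
    - [-1, 0, 0.0005, 0, 0]
    - [-1, 0, 0.001, 0, 0]
    - [-1, 0, 0.0015, 0, 0]
    - [-1, 0, 0.002, 0, 0]
    - [-1, 0, 0.0025, 0, 0]

```text
clock: 23.85
tcp_pos: [0.5509, 0.0878, 0.0258]
orientation: [-0.017, 1.57, 0.014]
contact_force: [0.7, -6.1, 0.0]
grip_width: -0.0004
```

play_rows:
  plan:
    - [-1, 0, 0.0004, 0, 0]
    - [-1, 0, 0.0008, 0, 0]
    - [-1, 0, 0.0012, 0, 0]

```text
clock: 24.15
tcp_pos: [0.5509, 0.089, 0.0258]
orientation: [-0.017, 1.571, 0.014]
contact_force: [0.9, -5.5, 1.2]
grip_width: 0.0
```

play_rows:
  plan:
    - [-1, 0, 0.0004, 0, 0]
    - [-1, 0, 0.0008, 0, 0]
    - [-1, 0, 0.0012, 0, 0]

```text
clock: 24.45
tcp_pos: [0.5509, 0.0902, 0.0258]
orientation: [-0.017, 1.57, 0.014]
contact_force: [0.9, -6.0, 0.8]
grip_width: -0.0002
```

play_rows:
  plan:
    - [-1, 0, 0.0004, 0, 0]
    - [-1, 0, 0.0008, 0, 0]
    - [-1, 0, 0.0012, 0, 0]

```text
clock: 24.75
tcp_pos: [0.5509, 0.0906, 0.0258]
orientation: [-0.017, 1.571, 0.013]
contact_force: [0.9, -8.0, 0.7]
grip_width: 0.0008
```

play_rows:
  plan:
    - [-1, 0, 0.0004, 0, 0]
    - [-1, 0, 0.0008, 0, 0]

```text
clock: 24.95
tcp_pos: [0.5509, 0.0907, 0.0258]
orientation: [-0.017, 1.571, 0.012]
contact_force: [1.0, -9.7, 1.3]
grip_width: -0.0003
```

play_rows:
  plan:
    - [-1, 0, 0.0005, 0, 0]
    - [-1, 0, 0.001, 0, 0]
    - [-1, 0, 0.0015, 0, 0]
    - [-1, 0, 0.002, 0, 0]

```text
clock: 25.35
tcp_pos: [0.5509, 0.0907, 0.0259]
orientation: [-0.017, 1.571, 0.009]
contact_force: [1.8, -14.4, 2.2]
grip_width: -0.0002
```

play_rows:
  plan:
    - [-1, 0, 0.0005, 0, 0]
    - [-1, 0, 0.001, 0, 0]
    - [-1, 0, 0.0015, 0, 0]
    - [-1, 0, 0.0018, 0, 0]

```text
clock: 25.75
tcp_pos: [0.5509, 0.0908, 0.0258]
orientation: [-0.017, 1.571, 0.007]
contact_force: [0.5, -17.7, 2.7]
grip_width: 0.0
```

play_rows:
  plan:
    - [-1, 0, 0, 0, 0]
    - [-1, 0, 0, 0, 0]
    - [-1, 0, 0, 0, 0]
    - [-1, 0, 0, 0, 0]
    - [-1, 0, 0, 0, 0]

```text
clock: 26.25
tcp_pos: [0.5509, 0.0908, 0.0259]
orientation: [-0.017, 1.571, 0.007]
contact_force: [0.5, -17.2, 3.0]
grip_width: -0.0002
```

```bash
python3 c.py 11 tray_tail dock_hood
```

```text
26.25 [-0.397  0.586  0.153  1.991 -0.143  0.577 -0.134] [0.5509 0.0908 0.0259]
[[-0.    -0.016  1.   ]
 [-0.007  1.     0.016]
 [-1.    -0.006 -0.   ]]
tray_tail [323.6 284.8] 0.88 [0.5511 0.102  0.025 ]
dock_hood [315.6 215.5] 0.95 [0.5483 0.1409 0.068 ]
```

View pics/w11.png

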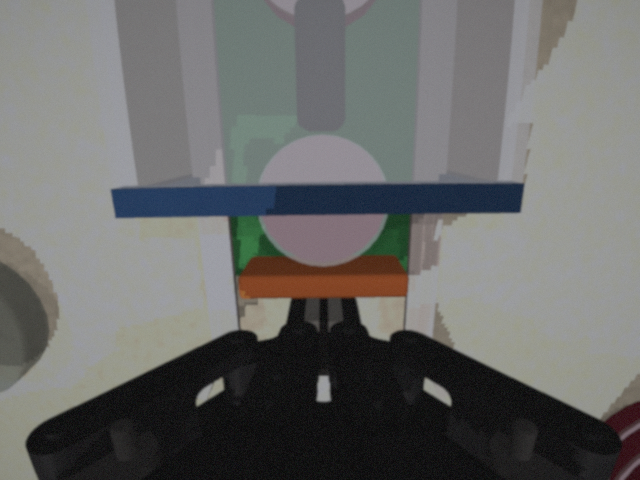

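play_rows:
  plan:
    - [-1, 0, -0.002, 0, 0]
    - [-1, 0, -0.006, 0, 0]
    - [-1, 0, -0.012, 0, 0]
    - [-1, 0, -0.02, 0, 0]
    - [-1, 0, -0.035, 0, 0]
    - [-1, 0, -0.055, 0, 0]
    - [-1, 0, -0.08, 0.02, 0]
    - [-1, 0, -0.11, 0.05, 0]
    - [-1, 0, -0.13, 0.09, 0]
    - [-1, 0, -0.13, 0.09, 0]

```text
clock: 27.4
tcp_pos: [0.5536, -0.0376, 0.1207]
orientation: [-0.012, 1.562, 0.01]
contact_force: [1.0, 0.1, -0.3]
grip_width: 0.0001
```

```bash
python3 d.py 12; python3 c.py 12b tray_tail tray_grip dock_hood
```

```text
27.4 [-0.189  0.426  0.18   1.966 -0.107  0.749  0.068] [ 0.5536 -0.0376  0.1207] [ 1.   0.1 -0.3]
[[ 0.009 -0.014  1.   ]
 [-0.001  1.     0.014]
 [-1.    -0.001  0.009]]
27.5 [-0.192  0.431  0.176  1.97  -0.108  0.747  0.067] [ 0.5511 -0.0335  0.1168]
[[ 0.002 -0.019  1.   ]
 [ 0.     1.     0.019]
 [-1.     0.     0.002]]
tray_tail [328.4  27.2] 0.62 [0.552  0.1025 0.025 ]
```

View pics/w12.png

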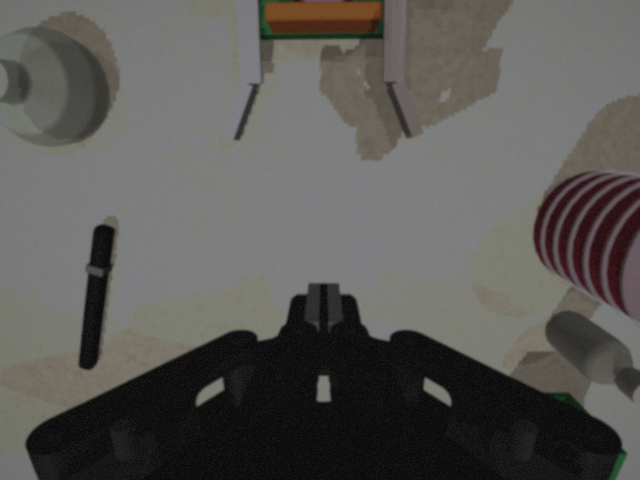

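View pics/t12.png

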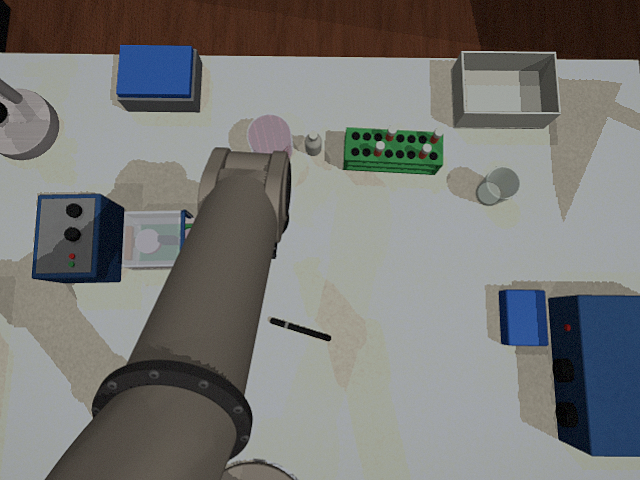

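play_rows:
  plan:
    - [-1, 0, -0.03, 0.02, 0]
    - [-1, 0, -0.06, 0.04, 0]
    - [-1, 0, -0.09, 0.06, 0]
    - [-1, 0, -0.12, 0.08, 0]
    - [-1, 0, -0.15, 0.1, 0]
    - [-1, 0, -0.18, 0.12, 0]
    - [-1, 0, -0.2, 0.12, 0]
    - [-1, 0, -0.2, 0.12, 0]
    - [-1, 0, -0.2, 0.12, 0]

```text
clock: 28.6
tcp_pos: [0.5503, -0.2315, 0.2345]
orientation: [-0.016, 1.573, 0.018]
contact_force: [0.3, 0.1, 0.4]
grip_width: -0.0
```

```bash
cat > g.py <<'E'
from ov import *
o=r.get_obs(); print(o["clock"],o["tcp_pos"],o["contact_force"])
ft=r.grab_frame("top"); fs=r.grab_frame("scene")
pts={}
for n,f in (("top",ft),("scene",fs)):
    print(n,[(l,p.round(1),c,atz(f,[p],z)[0].round(4)) for l,z in (("tray_tail",.025),("tray_grip",.045),("tray_nose",.006),("dock",0.),("dock_key",.006),("marker",0),("spirit_lamp",0),("dish_stack",0)) for p,c in pp(f,l)[:1]])
x,y,a=.5506,.0712,np.radians(91)
T=[[(.03,-.033,.038),(.03,.033,.038)],[(.04,-.033,.038),(.04,.033,.038)],[(.19,-.042,.012),(.19,.042,.012)],[(.19,-.035,.024),(.19,.035,.024)],[(0,-.058,.0),(0,.058,0)],[(.07,-.0555,.068),(.07,.0555,.068)]]
W=place(np.array(T),x,y,a)
ims=[]
for f,(a0,b0,w,h),k in ((ft,(90,190,160,95),5),(fs,(380,240,140,110),5)):
    for d in (0,1):
        im=cv2.convertScaleAbs(cv2.resize(f["pixels"][b0:b0+h,a0:a0+w],None,fx=k,fy=k,interpolation=cv2.INTER_CUBIC),alpha=1.4)
        if d:
            uv=((proj(f,W.reshape(-1,3))-[a0,b0]+.5)*k).reshape(-1,2,2)
            for p,q in uv: cv2.line(im,tuple(map(int,p)),tuple(map(int,q)),(255,0,255),1)
        ims.append(im)
cv2.imwrite("pics/g_t.png",ims[1]); cv2.imwrite("pics/g_s.png",ims[3])
E
python3 g.py
```

```text
28.6 [ 0.55033176 -0.23147997  0.23451764] [0.33605207 0.12782481 0.40873098]
top [('tray_tail', array([211.1, 241. ]), 0.85, array([0.5501, 0.0963, 0.025 ])), ('dock_key', array([173.2, 243.6]), 0.51, array([0.547 , 0.1794, 0.006 ])), ('marker', array([304.8, 329.5]), 0.81, array([ 0.3721, -0.0985,  0.    ])), ('spirit_lamp', array([225.2, 329. ]), 0.87, array([0.372 , 0.0645, 0.    ]))]
scene [('tray_tail', array([418.9, 282.6]), 0.82, array([0.5455, 0.1032, 0.025 ])), ('dock', array([402.9, 284.6]), 0.73, array([0.5525, 0.0698, 0.    ])), ('dock_key', array([425.2, 294.2]), 0.61, array([0.5572, 0.1265, 0.006 ])), ('marker', array([372.1, 206.8]), 0.69, array([ 0.3737, -0.0814,  0.    ])), ('spirit_lamp', array([428. , 225.7]), 0.63, array([0.3671, 0.0689, 0.    ])), ('dish_stack', array([331.4, 342.1]), 0.77, array([ 0.7562, -0.0238,  0.    ]))]
```

View pics/g_t.png

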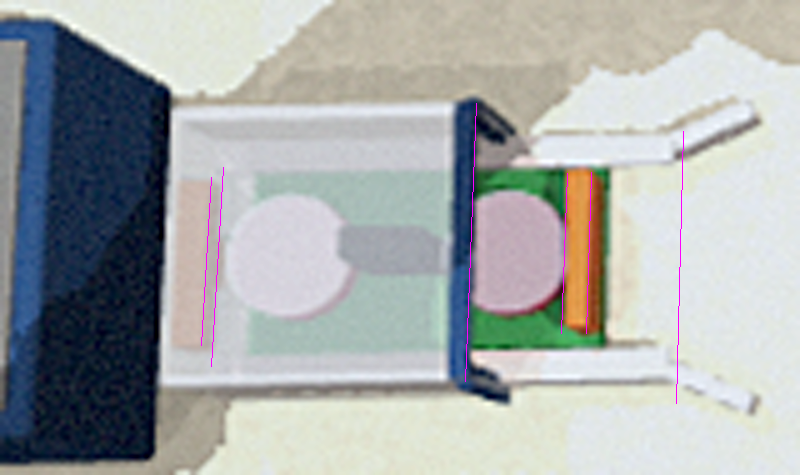

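View pics/g_s.png

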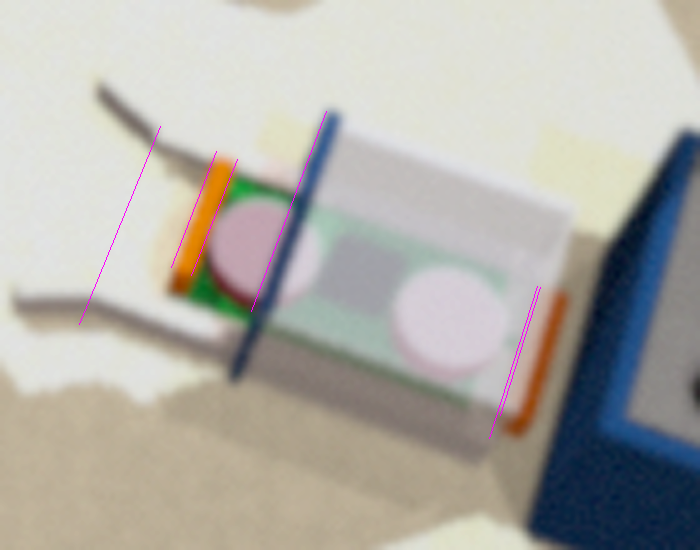

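```bash
python3 -c "
from bench import r
print(r.get_obs()['contact_force'],r.hand_in())"
```

```text
the job is handed in; nothing more can be done
[-0.08136686  0.71036799 -0.40591853] None
```

The tray is in the incubator, nose first, with the follower fully back, and I handed the job in at about 29 s. No verdict was reported.

**What I did:** I gripped the tray by the rib, lifted it 30 mm and turned it end for end. I then set it down and slid it between the rails until its nose was under the hood. After letting go, I pushed it by the tail panel with shut fingers. I slowed to about 4 mm/s before the stop and pressed until the wrist read 17–18 N, holding that for about 0.5 s. The highest force I saw was 17.7 N, though forces are only reported at the end of each move.

**Last checks:**
- **Position:** the tail sits 39 mm in front of the hood edge in the wrist picture (40 mm expected). It did not spring back after the press: its y was 0.102 m before I let go and 0.1025 m after.
- **Straightness:** the tray looks straight and flat between the rails in the top and scene pictures.
- **Follower:** both fixed cameras show it fully back, in line with the rise in force felt at the stop.
- **Robot and bystanders:** the gripper is well clear of everything, and the other things look unmoved in the top view.

**Disagreements:** The cameras differ by a few mm, at most 7 mm, on the absolute tail position: y is 0.096 m from the top camera, 0.103 m from the scene camera and 0.1025 m from the wrist. I therefore relied on distances relative to the dock and on the felt stop. The dock-key point from the top camera in the last look was wrong, because the tray covers the key, so I ignored it.

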